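# Dial open the sample lock box

## Robot

A 6-joint arm with a two-finger parallel gripper is mounted at the origin on a cart in front of the work surface, level with it; the furniture and walls round the work are solid. World frame = base frame: x ahead of the robot, y to its left, z up, the work surface at z = 0. Lengths are in m, angles in rad, forces in N, time in s.
With the tool pointing down it reaches from about 0.25 to 0.725 m from the base axis. Payload 4 kg.
Tool frame: the origin (TCP) lies midway between the tips of the shut fingers; the grasp point (between the pads) lies 19 mm behind it; z points along the fingers, y is the line along which they close (so a half turn about z gives the same grasp; the last joint's range is limited). The gripper opens to 85 mm and grips with 20 to 120 N. Pads are 22 mm wide; open, the fingers measure 114 mm over their backs; the gripper's body (76 mm by 85 mm) begins 54 mm behind the grasp point. The pads swing forward as they close: fully open they stand 13 mm farther back than shut.
Start: joints at [-1.198, 0.241, 0.005, 1.335, 0, 1.571], TCP at [0.182, -0.466, 0.231] pointing down, gripper open.
Joint ranges: [-2.72, 2.72], [-1.05, 1.87], [-1.09, 1.28], [-1.99, 2.15], [-1.42, 1.44], [-3.14, 3.14]. Speed limits (rad/s): [2.79, 2.79, 3.14, 3.14, 3.14, 3.14].

## Interface

Orientations are given as a unit quaternion [x, y, z, w].
In Python, from workcell import bot gives the robot as it stands.
- The arm moves only by the tool move_arm, never from a script. Its argument "motion" is a list of rows, each an object of numbers: "x", "y", "z": the shift along the tool's x, y, z in cm; "yaw": the turn about the tool's z in degrees. A call has 1 to 20 rows; each row is the pose to reach, as a shift and turn from the pose commanded when the call began, along the tool's axes at that moment; what a row does not reach only later rows make up. A row lasts 1/8 s, in which the tool goes at most 62.5 mm and 10.7 degrees, less where a joint would pass 70% of its speed; a pose out of reach is approached as far as the arm can. A call with a gripper value outside its range is refused whole. "gripper" is the opening, from -1 (shut) to 1 (fully open), set as the call begins (left out, the last holds). The fingers move at their own pace and stop on an object; the grip force is fixed at half the most. Time passes only in rows, so rows that repeat a pose let the fingers close. It gives the time, the measured TCP pose, the force, the opening and the grip force at its end, in the units of the state.
- bot.get_obs(): the state, without advancing time (a new reading comes with each control period).
- bot.camera(name): name is "side" or "top" or "wrist"; returns the picture (420x560x3 uint8, blue, green, red); there is no depth.
- bot.camera_model(name): a dict with "K" (3x3 intrinsics, pixels), "world_from_camera" (4x4, takes a point from camera to world coordinates). Camera axes: x right, y down, z forward; pixel columns grow to the right and rows downward; lengths in m; the calibration is good to about 2 mm. The wrist camera is an equidistant fisheye: a pixel r from the principal point sees the ray r / f radians off the axis. A picture is of the moment at which its call begins: read the wrist's pose just before it. camera_model takes no time and is no camera call; for the wrist camera it gives the pose at the moment of the call.
- bot.job_done(): hands the job in; it is judged then, once.
Trained networks look in the newest picture that a camera, given by its name, has taken for a name from the list of things; names that differ only in an ending like _2 or _b are one class to them, and where a whole thing is asked for, a point or a joint stands for the part that bears it (a point fixed in the world has none). Each returns a list of dicts, best first, with "score" (0 to 1); they miss things now and then, are a little off and sometimes report something else, mostly with a low value. They report only what shows in the picture. A call takes as long as a camera call. They do not tell look-alikes from the thing itself.
- bot.cut_out(camera, name): "mask" (420x560 bool, what is visible of it) and "centre" ([row, column] in pixels, amid what is visible of it).
The state is a dict: "clock": time; "joint_pos": joint angles; "joint_vel": joint speeds; "tau": joint torques, N m; "eef_pos": TCP position; "tool_rot": TCP orientation; "ft_force": force on the tool from outside, world axes, zero at the start; "ft_torque": the same for the moment, N m; "grip_width": finger opening in m; "grasp_force": force on a finger pad.
Only numpy, scipy, OpenCV 4.12 (cv2) and the standard library are available. Lean on these libraries where they do the work, as an engineer would, in place of code of your own. Each camera call takes 0.05 s, during which the arm holds its last target. There are 200 camera calls.

## Task

Open the blue sample lock box by its combination: turn the dial clockwise (seen from above) until its red pointer stands at the yellow mark, then anticlockwise to the light-blue mark, then clockwise back to the green mark, resting for a second at each mark and not running past the yellow or the light-blue one. Leave the dial at green, lift the lid straight off by its black handle bar and set it down, right way up and flat, on the middle of the white pad. Do not force the lid while the dial is off green, do not let it drop, and leave the two bottles and the roll of black tape alone.

Things in the scene. Friction and masses are not known exactly. Their poses are not given: they have to be found in the camera images.
- lockbox: Fixed blue steel box, 248 x 156 x 60 mm high. Origin on its underside, on the middle line, 125 mm behind its front face; x points to its back (the front faces the robot), y to its left, z up. Its top is a closed lock deck in front (x -125 to -5 mm) with the dial at x = -65 mm, y = 0; behind is an open well (x -5 to 115, y -70 to 70 mm) with vials, under the lid.
- dial (a joint): Angle of the dial in rad about its upright axis: grows anticlockwise (seen from above); 0 = pointer at the green mark, -0.75 = at the yellow mark, +0.65 = at the light-blue mark; end stops at -1.15 and +1.05. It starts between 0.27 and 0.57. It turns stiffly (about 0.06 N m) and stays where it is left.
- dial_knob (a point): Middle of the dial's black fluted knob, on its axis, 37 mm above the deck. The knob is an upright round, 50 mm in diameter, 40 mm high, its top 18 mm above this point; grip it across any diameter. It stands on a steel disc that turns with it, 96 mm in diameter, 6 mm thick, whose top is 22 mm below this point.
- dial_gate (a point): Middle of the gate in the disc's rim: a wedge-shaped notch 20 mm deep, about 24 mm wide inside and 40 mm at the rim, opposite the pointer, 42 mm from the dial's axis. With the pointer at green it stands right above the lid's tongue and lets it through.
- pointer_tip (a point): Outer end of the red pointer line on the steel disc, 47 mm from the dial's axis. A second red line on the knob's silver top points the same way.
- mark_yellow (a point): Top of the yellow mark, a block 11 x 8 x 10 mm fixed on the deck beside the dial's disc, 57 mm from the dial's axis.
- mark_blue (a point): Top of the light-blue mark, same size, fixed on the deck, 57 mm from the dial's axis.
- mark_green (a point): Top of the green mark, same size, fixed on the deck at the very front, 57 mm from the dial's axis.
- lid: Loose aluminium lid, about 0.25 kg. Origin: middle of the underside of its plate (132 in x, 152 in y, 6 mm thick); axes as the box's while closed. A skirt 115 x 135 mm, 12 mm deep, hangs below the plate into the well with 2.5 mm play: lift it 30 mm or more before moving sideways. On the pad it stands level on its skirt, the origin 12 mm above the pad's top.
- lid_tongue (a point): Front end of the lid's tongue, 16 mm wide, 6 mm thick, 87 mm ahead of the lid's origin. Closed, it lies 3 mm under the dial's disc, which holds the lid down unless the pointer is at green (within about 0.15 rad); then the lid lifts straight up.
- lid_handle (a point): Middle of the lid's black handle bar, 40 mm above the plate's underside, over the lid's middle. The bar is 12 mm wide (x), 96 mm long (y) and 12 mm high, carried 28 mm clear above the plate by two thin posts 40 mm either side of this point.
- pad: Fixed white bench pad, 200 x 200 x 4 mm. Origin: centre of its underside, on the bench; z up.
- wash_bottle: Bystander: loose white wash bottle with a red spout, 79 mm in diameter, 189 mm high; origin under its middle.
- bottle_small: Bystander: loose small amber bottle with a blue cap, 57 mm in diameter, 119 mm high; origin under its middle.
- tape_elec: Bystander: loose roll of black tape lying flat, 58 mm across, 19 mm high; origin under its middle.
Not all that is in view belongs to the job. Several things have the shape of the lid; the one meant has the colours described above.

How it is judged:
By the outcome, as a careful person would: the job done as asked, in the order asked, and still so for the second after the job is handed in, with the robot touching nothing.
It also fails if it takes over 64 s, if anything falls off the work surface, if the arm or the gripper's body presses on something with over 40 N, if the wrist force passes 120 N, or if a joint passes its speed limit or range.

## Working session

There is one attempt and no reset: what is moved stays moved. The work goes in short steps, Python scripts to look and compute and a tool call to move; the robot and the scene stay as the last step left them, time stands still between calls to the robot, and variables do not carry over. Pictures are saved under pics/ and viewed, at most 11 in all, crops included, and the job is handed in when it is done.

Besides the shell and the picture viewer there is one more tool, called by a JSON object that holds its "name" and its "arguments", one argument or row to a line. move_arm: Moves the arm, as the interface text tells. Its arguments: {"type":"object","properties":{"motion":{"type":"array"},"gripper":{"type":"number"}},"required":["motion"]}

```bash
ls; mkdir -p pics
python3 - <<'E'
from workcell import bot
import cv2,numpy as np
o=bot.get_obs();print(o)
for n in("top","side"):
    im=bot.camera(n);cv2.imwrite(f"pics/{n}0.png",im);m=bot.camera_model(n);print(n,np.round(m["K"],1).tolist(),np.round(m["world_from_camera"],3).tolist())
    for k in("lockbox","dial_knob","lid","lid_handle","pad","mark_green","pointer_tip"):
        try: print(k,[(round(d["score"],2),np.round(d["centre"]).tolist(),int(d["mask"].sum())) for d in bot.cut_out(n,k)][:4])
        except Exception as e: print(k,e)
a=cv2.imread("pics/top0.png");
E
```

```text
pics
{'clock': 0.0, 'joint_pos': array([-1.19799340e+00,  2.41418470e-01,  3.71632061e-03,  1.33520898e+00,
       -2.50405269e-05,  1.57077722e+00]), 'joint_vel': array([ 0.00210413, -0.00047138, -0.0016525 , -0.00120967,  0.000658  ,
       -0.00043988]), 'tau': array([ 4.17444944e-04, -3.72320330e+01,  2.52406830e+01,  1.69821427e-02,
        1.20476871e-04, -2.87153298e-06]), 'eef_pos': array([ 0.18187344, -0.46506177,  0.23040721]), 'tool_rot': array([ 9.82675169e-01,  1.85333198e-01, -2.08255224e-04, -1.03676625e-03]), 'ft_force': array([ 0.72384045,  0.40194727, -0.49264194]), 'ft_torque': array([-0.05586081, -0.04529878,  0.01458128]), 'grasp_force': 0.0, 'grip_width': 0.08546667894515371}
top [[509.4, 0.0, 284.1], [0.0, 509.4, 208.1], [0.0, 0.0, 1.0]] [[-0.017, -0.938, 0.345, -0.054], [-1.0, 0.019, 0.004, 0.026], [-0.011, -0.345, -0.939, 1.823], [0.0, 0.0, 0.0, 1.0]]
lockbox [(0.82, [230.0, 294.0], 1595), (0.73, [233.0, 294.0], 455)]
dial_knob [(0.59, [232.0, 293.0], 494)]
lid [(0.76, [201.0, 282.0], 1343), (0.71, [227.0, 294.0], 520)]
lid_handle [(0.97, [264.0, 170.0], 787), (0.68, [201.0, 280.0], 1389)]
pad [(0.72, [228.0, 363.0], 2746), (0.56, [229.0, 296.0], 534)]
mark_green [(0.78, [232.0, 293.0], 1601)]
pointer_tip [(0.57, [235.0, 292.0], 478)]
side [[417.3, 0.0, 280.6], [0.0, 417.3, 209.6], [0.0, 0.0, 1.0]] [[0.998, -0.047, 0.053, 0.493], [-0.07, -0.65, 0.757, -0.866], [-0.001, -0.758, -0.652, 0.831], [0.0, 0.0, 0.0, 1.0]]
lockbox [(0.84, [227.0, 268.0], 2921), (0.7, [202.0, 305.0], 1628)]
dial_knob [(0.71, [214.0, 264.0], 777), (0.64, [255.0, 208.0], 302)]
lid [(0.94, [145.0, 228.0], 497)]
lid_handle [(0.87, [148.0, 230.0], 451), (0.6, [202.0, 302.0], 1650), (0.52, [214.0, 265.0], 750)]
pad []
mark_green [(0.57, [224.0, 270.0], 3092)]
pointer_tip [(0.74, [210.0, 260.0], 754), (0.41, [232.0, 348.0], 864)]
```

View pics/top0.png

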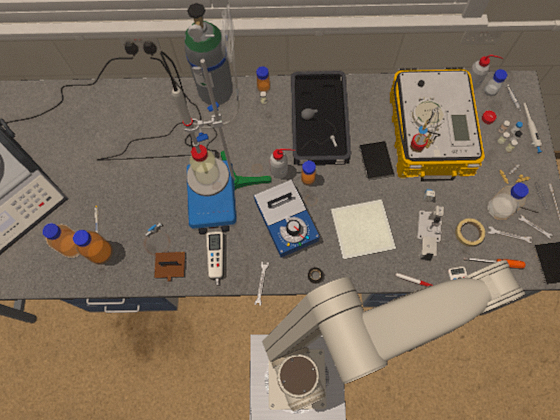

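View pics/side0.png

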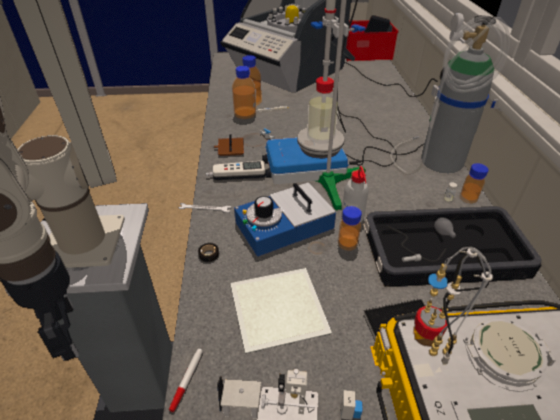

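The top view shows the box with the dial near (293,228), the lid handle near (281,199) and the pad near (363,228). The tape roll is at (316,275), and the bottles are behind the box.

```bash
cat > h.py <<'E'
from workcell import bot
import cv2,numpy as np
def ray(n,u,v,m=None):
    m=m or bot.camera_model(n);K=np.array(m["K"]);T=np.array(m["world_from_camera"])
    x=(u-K[0,2])/K[0,0];y=(v-K[1,2])/K[1,1]
    if n=="wrist":
        r=np.hypot(x,y);s=np.sin(r)/max(r,1e-9);d=np.array([x*s,y*s,np.cos(r)])
    else: d=np.array([x,y,1.])
    return T[:3,3],T[:3,:3]@d
def at(n,u,v,z,m=None):
    o,d=ray(n,u,v,m);return o+d*(z-o[2])/d[2]
def proj(n,p,m=None):
    m=m or bot.camera_model(n);K=np.array(m["K"]);T=np.array(m["world_from_camera"])
    c=T[:3,:3].T@(np.array(p)-T[:3,3])
    if n=="wrist":
        r=np.hypot(c[0],c[1]);th=np.arctan2(r,c[2]);q=c[:2]/max(r,1e-9)*th
    else: q=c[:2]/c[2]
    return q*[K[0,0],K[1,1]]+[K[0,2],K[1,2]]
def totool(p):
    "world point -> shift in tool axes, cm"
    from scipy.spatial.transform import Rotation as R
    o=bot.get_obs();return np.round(R.from_quat(o["tool_rot"]).inv().apply(np.array(p)-o["eef_pos"])*100,2)
E
python3 - <<'E'
from h import *
a=cv2.imread("pics/top0.png");b=cv2.imread("pics/side0.png")
A=cv2.resize(a[175:265,245:405],None,fx=5,fy=5,interpolation=cv2.INTER_CUBIC)
cv2.imwrite("pics/c.png",A)
w=((a.min(2)>150)).astype(np.uint8);w[:, :328]=0;w[:,400:]=0;w[:195]=0;w[262:]=0
c,_=max(((c,cv2.contourArea(c)) for c in cv2.findContours(w,0,2)[0]),key=lambda t:t[1])
r=cv2.minAreaRect(c);print("pad",r,at("top",*r[0],.004))
P=[at("top",*q,.004) for q in cv2.boxPoints(r)];print(np.round(P,3))
print("knob",at("top",293,227,.115),"handle",at("top",281,199,.106))
E
```

```text
pad ((363.11541748046875, 228.57693481445312), (50.99019241333008, 55.30474853515625), 78.69007110595703) [ 0.52786603 -0.26032647  0.004     ]
[[ 0.608 -0.144  0.004]
 [ 0.648 -0.353  0.004]
 [ 0.45  -0.373  0.004]
 [ 0.413 -0.171  0.004]]
knob [0.50322092 0.00340107 0.115     ] handle [0.61344936 0.04423734 0.106     ]
```

View pics/c.png

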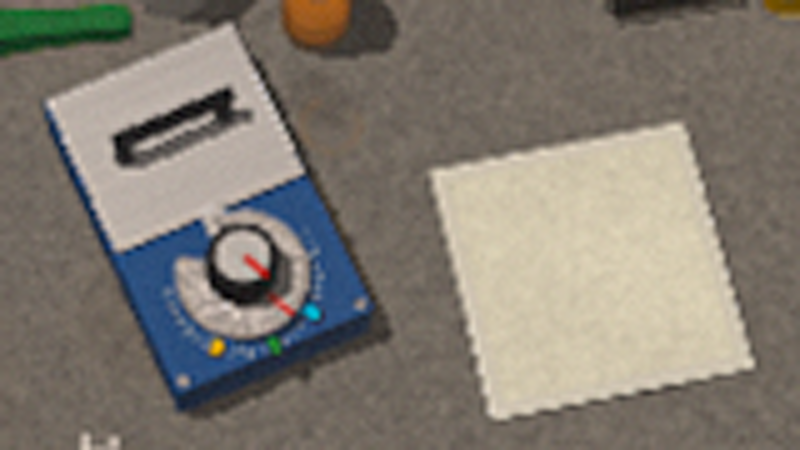

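Run:
```python
from h import *
k=at("top",245+243/5,175+253/5,.115);h=at("top",280,200,.106)
g=at("top",245+276/5,175+345/5,.07);c=at("top",245+313/5,175+312/5,.07);y=at("top",245+217/5,175+347/5,.07)
for n,p in zip("k h g c y".split(),(k,h,g,c,y)): print(n,p.round(4),np.linalg.norm((p-k)[:2]).round(4),np.arctan2(*(p-k)[1::-1]).round(3))
print("shift to above knob",totool([k[0]-.03,k[1],.24]))
for n,u,v in(("wash",279,175),("amber",308,180)): print(n,at("top",u,v,.0))
m=bot.camera_model("wrist");print(np.round(m["K"],1).tolist(),totool(np.array(m["world_from_camera"])[:3,3]))
```

```text
k [0.5084 0.0012 0.115 ] 0.0 0.0
h [0.6096 0.0479 0.106 ] 0.1115 0.432
g [ 0.4535 -0.0215  0.07  ] 0.0593 -2.75
c [ 0.4776 -0.0487  0.07  ] 0.0586 -2.124
y [0.4529 0.0207 0.07  ] 0.0588 2.803
shift to above knob [ 44.59 -32.69  -0.87]
wash [0.75537257 0.05171546 0.        ]
amber [ 0.73170254 -0.06083775  0.        ]
[[325.2, 0.0, 284.1], [0.0, 325.2, 207.0], [0.0, 0.0, 1.0]] [  7.97   0.11 -14.36]
```

{"name": "move_arm", "arguments": {
  "motion": [
    {"x":4,"y":-3,"z":-1,"yaw":-10},
    {"x":8,"y":-6,"z":-1,"yaw":-20},
    {"x":12,"y":-9,"z":-1,"yaw":-30},
    {"x":16,"y":-12,"z":-1,"yaw":-40},
    {"x":20,"y":-15,"z":-1,"yaw":-50},
    {"x":24,"y":-18,"z":-1,"yaw":-60},
    {"x":28,"y":-20.5,"z":-1,"yaw":-70},
    {"x":32,"y":-23.5,"z":-1,"yaw":-80},
    {"x":36,"y":-26.5,"z":-1,"yaw":-90},
    {"x":40,"y":-29.5,"z":-1,"yaw":-100},
    {"x":44.6,"y":-32.7,"z":-1,"yaw":-110},
    {"x":44.6,"y":-32.7,"z":-1,"yaw":-114},
    {"x":44.6,"y":-32.7,"z":-1,"yaw":-114},
    {"x":44.6,"y":-32.7,"z":-1,"yaw":-114}
  ]
}}

```text
clock: 2.55
eef_pos: [0.4781, 0.0009, 0.2413]
tool_rot: [0.381, 0.925, -0.0, -0.0]
ft_force: [-0.9, -0.7, -0.2]
grip_width: 0.0852
grasp_force: 0.0
```

Run:
```python
from h import *
m=bot.camera_model("wrist");im=bot.camera("wrist");cv2.imwrite("pics/w1.png",im);np.savez("w1.npz",K=m["K"],world_from_camera=m["world_from_camera"])
k=np.array([.5084,.0012])
for n,p in(("k",[*k,.115]),("h",[.6096,.0479,.106]),("g",[.4535,-.0215,.07])): print(n,proj("wrist",p).round(0))
c=proj("wrist",[*k,.08]).astype(int);print(c)
x0=max(0,min(360,c[0]-100));y0=max(0,min(270,c[1]-75));print(x0,y0)
cv2.imwrite("pics/w1c.png",cv2.resize(im[y0:y0+150,x0:x0+200],None,fx=4,fy=4,interpolation=cv2.INTER_CUBIC))
```

```text
k [309. 220.]
h [410. 252.]
g [252. 182.]
[306 207]
206 132
```

View pics/w1c.png

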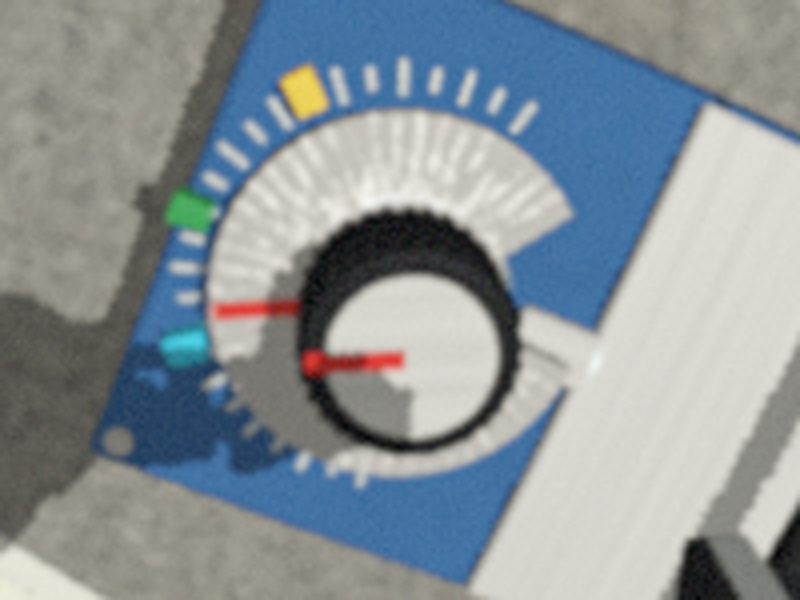

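The close-up shows the marks at crop pixels yellow (303,91), green (190,210) and light-blue (184,347). The pointer tip is at (215,312), the silver knob top is centred at (412,358), and the lid is at the right.

```bash
cat >> h.py <<'E'
def crop(u,v,x0,y0,s=4): return (u+.5)/s-.5+x0,(v+.5)/s-.5+y0
E
python3 - <<'E'
from h import *
from scipy.optimize import least_squares
d=np.load("w1.npz");m={k:d[k] for k in d}
f=lambda u,v,z:at("wrist",*crop(u,v,206,132),z,m)[:2]
k=f(412,358,.115);M=[f(303,91,.07),f(190,210,.07),f(184,347,.07)];p=f(215,312,.075)
q1,q2=f(312,362,.115),f(402,360,.115)
print("k",k,"p",p)
# fit axis and yaw to marks
A=np.array([-.75,0,.65])
def res(x):
    r=[]
    for a,q in zip(A,M):
        t=x[2]+np.pi+a;r+=list(x[:2]+.057*np.array([np.cos(t),np.sin(t)])-q)
    return r+list(x[:2]-k)
s=least_squares(res,[*k,.39]);print(s.x,np.round(s.fun,4));c=s.x[:2]
for n,q in zip("ygbp",M+[p]): print(n,np.linalg.norm(q-c).round(4),((np.arctan2(*(q-c)[::-1])-s.x[2]-np.pi+np.pi)%(2*np.pi)-np.pi).round(3))
l=q1-q2;print("knob line",((np.arctan2(*l[::-1])-s.x[2])%(2*np.pi)-np.pi).round(3))
o=bot.get_obs();from scipy.spatial.transform import Rotation as R
print("tool y angle",np.arctan2(*R.from_quat(o["tool_rot"]).as_matrix()[1::-1,1]),"shift",totool([*c,.083]),o["joint_pos"].round(2))
E
```

```text
k [ 5.08948321e-01 -1.72107813e-04] p [ 0.47801009 -0.03531893]
[ 5.08375861e-01 -6.05205368e-05  3.98672955e-01] [ 0.0004  0.0002  0.0001 -0.0003  0.0001 -0.     -0.0006  0.0001]
y 0.0573 -0.744
g 0.0569 -0.005
b 0.057 0.649
p 0.0465 0.461
knob line 0.415
tool y angle 0.7897181857768892 shift [-2.21  2.07 15.84] [ 0.    0.19 -0.03  1.35 -0.    0.78]
```

{"name": "move_arm", "arguments": {
  "motion": [
    {"x":-1.1,"y":1,"z":3},
    {"x":-2.2,"y":2.05,"z":6},
    {"x":-2.2,"y":2.05,"z":9},
    {"x":-2.2,"y":2.05,"z":12},
    {"x":-2.2,"y":2.05,"z":14.5},
    {"x":-2.2,"y":2.05,"z":16},
    {"x":-2.2,"y":2.05,"z":16.3},
    {"x":-2.2,"y":2.05,"z":16.3}
  ]
}}

```text
invalid input at $.motion[0]: expected keys x, y, z, yaw
```

{"name": "move_arm", "arguments": {
  "motion": [
    {"z":0},
    {"z":0},
    {"z":0},
    {"z":0},
    {"z":0},
    {"z":0},
    {"z":0}
  ],
  "gripper": -1
}}

```text
invalid input at $.motion[0]: expected keys x, y, z, yaw
```

```bash
cat > look.py <<'E'
import sys
from h import *
from scipy.spatial.transform import Rotation as R
o=bot.get_obs()
a=np.arctan2(*R.from_quat(o["tool_rot"]).as_matrix()[1::-1,1])
print("tool y angle",a.round(4),o["eef_pos"].round(4),"w",o["grip_width"].round(4),o["grasp_force"],"ft",o["ft_force"].round(1),o["ft_torque"].round(2),o["clock"])
C=np.array([.5084,0]);Y=.3987
m=bot.camera_model("wrist");im=bot.camera("wrist")
# red pixels unwrapped onto the disc plane z=.075
hs=cv2.cvtColor(im,cv2.COLOR_BGR2HSV)
r=((hs[...,0]<8)|(hs[...,0]>172))&(hs[...,1]>140)&(hs[...,2]>80)
P=[]
for v,u in np.argwhere(r):
    q=at("wrist",u,v,.075,m)[:2]-C
    if .034<np.hypot(*q)<.049: P.append(((np.arctan2(q[1],q[0])-Y)%(2*np.pi))-np.pi)
print("pointer red px",len(P),"dial angle",np.median(P).round(3) if P else None)
cv2.imwrite("pics/%s.png"%sys.argv[1],im)
E
python3 look.py g1
python3 - <<'E'
from h import *
# what the same detector gives on the earlier picture
E
```

```text
Traceback (most recent call last):
  File "look.py", line 6, in <module>
    print("tool y angle",a.round(4),o["eef_pos"].round(4),"w",o["grip_width"].round(4),o["grasp_force"],"ft",o["ft_force"].round(1),o["ft_torque"].round(2),o["clock"])
                                                              ^^^^^^^^^^^^^^^^^^^^^
AttributeError: 'float' object has no attribute 'round'
```

{"name": "move_arm", "arguments": {
  "motion": [
    {"x":-1.1,"y":1,"z":3,"yaw":0},
    {"x":-2.2,"y":2.05,"z":6,"yaw":0},
    {"x":-2.2,"y":2.05,"z":9,"yaw":0},
    {"x":-2.2,"y":2.05,"z":12,"yaw":0},
    {"x":-2.2,"y":2.05,"z":14.5,"yaw":0},
    {"x":-2.2,"y":2.05,"z":16,"yaw":0},
    {"x":-2.2,"y":2.05,"z":16.3,"yaw":0},
    {"x":-2.2,"y":2.05,"z":16.3,"yaw":0},
    {"x":-2.2,"y":2.05,"z":16.3,"yaw":0}
  ]
}}

```text
clock: 3.72
eef_pos: [0.5093, 0.0004, 0.0794]
tool_rot: [0.38, 0.925, 0.0, 0.001]
ft_force: [-0.0, -0.6, -0.3]
grip_width: 0.0856
grasp_force: 0.0
```

```bash
sed -i 's/o\["grip_width"\].round(4)/o["grip_width"]/' look.py; python3 look.py g1
```

```text
tool y angle 0.7915 [5.093e-01 4.000e-04 7.940e-02] w 0.08564835221468244 0.0 ft [-0.  -0.6 -0.3] [ 0.01 -0.04 -0.06] 3.725
pointer red px 488 dial angle 1.266
```

{"name": "move_arm", "arguments": {
  "motion": [
    {"x":0,"y":0,"z":0,"yaw":0},
    {"x":0,"y":0,"z":0,"yaw":0},
    {"x":0,"y":0,"z":0,"yaw":0},
    {"x":0,"y":0,"z":0,"yaw":0},
    {"x":0,"y":0,"z":0,"yaw":0},
    {"x":0,"y":0,"z":0,"yaw":0}
  ],
  "gripper": -1
}}

```text
clock: 4.53
eef_pos: [0.509, 0.0009, 0.079]
tool_rot: [0.38, 0.925, 0.001, 0.001]
ft_force: [-0.6, 2.4, 6.8]
grip_width: 0.0488
grasp_force: 61.5
```

```bash
python3 look.py g2
```

```text
tool y angle 0.792 [0.509  0.0009 0.079 ] w 0.04877465826408775 61.54993414878845 ft [-0.6  2.4  6.8] [ 0.44  0.13 -0.09] 4.525
pointer red px 426 dial angle 1.298
```

View pics/g2.png

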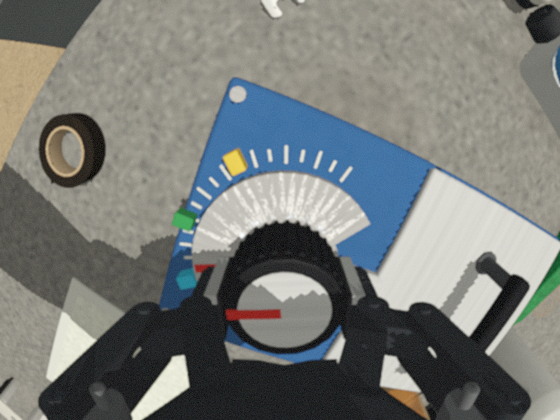

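Gripped: opening 48.8 mm. The knob's red line runs from (228,315) to (280,314), and the yellow mark is at (234,162).

{"name": "move_arm", "arguments": {
  "motion": [
    {"x":0,"y":0,"z":0,"yaw":5},
    {"x":0,"y":0,"z":0,"yaw":12},
    {"x":0,"y":0,"z":0,"yaw":20},
    {"x":0,"y":0,"z":0,"yaw":28},
    {"x":0,"y":0,"z":0,"yaw":36},
    {"x":0,"y":0,"z":0,"yaw":44},
    {"x":0,"y":0,"z":0,"yaw":52},
    {"x":0,"y":0,"z":0,"yaw":59},
    {"x":0,"y":0,"z":0,"yaw":64},
    {"x":0,"y":0,"z":0,"yaw":67},
    {"x":0,"y":0,"z":0,"yaw":67},
    {"x":0,"y":0,"z":0,"yaw":67}
  ]
}}

```text
clock: 6.08
eef_pos: [0.5085, 0.0008, 0.079]
tool_rot: [0.827, 0.562, 0.0, -0.0]
ft_force: [-1.6, 1.0, 6.8]
grip_width: 0.0489
grasp_force: 61.8
```

```bash
cat > look.py <<'E'
import sys
from h import *
from scipy.spatial.transform import Rotation as R
C=np.array([.5084,0]);Y=.3987
def dial(im,m):
    hs=cv2.cvtColor(im,cv2.COLOR_BGR2HSV)
    r=((hs[...,0]<8)|(hs[...,0]>172))&(hs[...,1]>140)&(hs[...,2]>60)
    out=[]
    for z,a,b in((.115,.008,.022),(.075,.034,.049)):
        P=[]
        for v,u in np.argwhere(r):
            q=at("wrist",u,v,z,m)[:2]-C
            t=((np.arctan2(q[1],q[0])-Y)%(2*np.pi))-np.pi
            if a<np.hypot(*q)<b and abs(t)<1.3: P.append(t)
        out.append((len(P),np.round(np.median(P),3) if P else None,np.round(np.std(P),2)))
    return out
if __name__=="__main__":
    o=bot.get_obs()
    a=np.arctan2(*R.from_quat(o["tool_rot"]).as_matrix()[1::-1,1])
    print("tool y angle",a.round(4),"dial if no slip",(a-.792+.461).round(3),o["eef_pos"].round(4),"w",o["grip_width"],o["grasp_force"],"ft",o["ft_force"].round(1),o["ft_torque"].round(2),o["clock"])
    m=bot.camera_model("wrist");im=bot.camera("wrist")
    print("knob line, disc pointer:",dial(im,m))
    cv2.imwrite("pics/%s.png"%sys.argv[1],im)
E
python3 look.py y1; python3 -c "
from look import *
d=np.load('w1.npz');print(dial(cv2.imread('pics/w1.png'),{k:d[k] for k in d}))"
```

```text
tool y angle -0.3775 dial if no slip -0.708 [0.5085 0.0008 0.079 ] w 0.048882669987902534 61.81233286857605 ft [-1.6  1.   6.8] [ 0.33  0.29 -0.06] 6.075
knob line, disc pointer: [(288, np.float64(-0.642), np.float64(0.09)), (438, np.float64(0.116), np.float64(0.4))]
[(55, np.float64(0.504), np.float64(0.08)), (32, np.float64(0.454), np.float64(0.02))]
```

{"name": "move_arm", "arguments": {
  "motion": [
    {"x":0,"y":0,"z":0,"yaw":1},
    {"x":0,"y":0,"z":0,"yaw":2},
    {"x":0,"y":0,"z":0,"yaw":2},
    {"x":0,"y":0,"z":0,"yaw":2}
  ]
}}

```text
clock: 6.62
eef_pos: [0.5085, 0.0007, 0.079]
tool_rot: [0.837, 0.547, 0.0, -0.0]
ft_force: [-2.1, 1.7, 5.8]
grip_width: 0.0487
grasp_force: 61.8
```

```bash
python3 look.py y2
```

```text
tool y angle -0.4124 dial if no slip -0.743 [0.5085 0.0007 0.079 ] w 0.048717367967531504 61.810752153396606 ft [-2.1  1.7  5.8] [ 0.28  0.29 -0.01] 6.625
knob line, disc pointer: [(287, np.float64(-0.678), np.float64(0.09)), (440, np.float64(0.08), np.float64(0.4))]
```

View pics/y2.png

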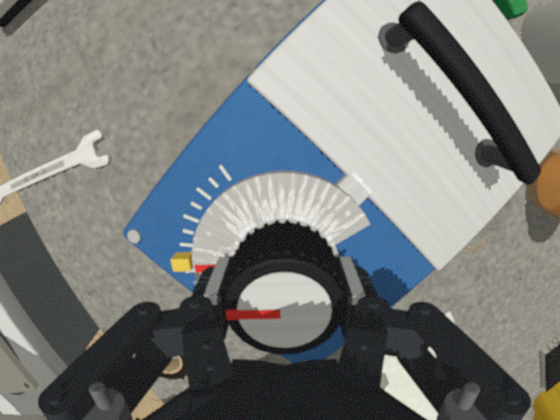

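The pointer stands at the yellow block: the tip is at (195,268) and the block at (181,262). I'll rest there, then turn anticlockwise.

{"name": "move_arm", "arguments": {
  "motion": [
    {"x":0,"y":0,"z":0,"yaw":0},
    {"x":0,"y":0,"z":0,"yaw":0},
    {"x":0,"y":0,"z":0,"yaw":0},
    {"x":0,"y":0,"z":0,"yaw":0},
    {"x":0,"y":0,"z":0,"yaw":0},
    {"x":0,"y":0,"z":0,"yaw":0},
    {"x":0,"y":0,"z":0,"yaw":0},
    {"x":0,"y":0,"z":0,"yaw":0},
    {"x":0,"y":0,"z":0,"yaw":0},
    {"x":0,"y":0,"z":0,"yaw":0},
    {"x":0,"y":0,"z":0,"yaw":0},
    {"x":0,"y":0,"z":0,"yaw":0}
  ]
}}

```text
clock: 8.18
eef_pos: [0.5085, 0.0008, 0.079]
tool_rot: [0.837, 0.547, 0.0, -0.0]
ft_force: [-2.0, 2.5, 6.4]
grip_width: 0.0488
grasp_force: 61.8
```

{"name": "move_arm", "arguments": {
  "motion": [
    {"x":0,"y":0,"z":0,"yaw":-5},
    {"x":0,"y":0,"z":0,"yaw":-12},
    {"x":0,"y":0,"z":0,"yaw":-20},
    {"x":0,"y":0,"z":0,"yaw":-28},
    {"x":0,"y":0,"z":0,"yaw":-36},
    {"x":0,"y":0,"z":0,"yaw":-44},
    {"x":0,"y":0,"z":0,"yaw":-52},
    {"x":0,"y":0,"z":0,"yaw":-60},
    {"x":0,"y":0,"z":0,"yaw":-67},
    {"x":0,"y":0,"z":0,"yaw":-73},
    {"x":0,"y":0,"z":0,"yaw":-77},
    {"x":0,"y":0,"z":0,"yaw":-77},
    {"x":0,"y":0,"z":0,"yaw":-77}
  ]
}}

```text
clock: 9.8
eef_pos: [0.509, 0.0009, 0.079]
tool_rot: [0.314, 0.949, 0.001, 0.001]
ft_force: [-0.6, 2.6, 4.8]
grip_width: 0.0485
grasp_force: 61.7
```

```bash
python3 look.py b1
```

```text
tool y angle 0.9319 dial if no slip 0.601 [0.509  0.0009 0.079 ] w 0.048513523519291855 61.711310148239136 ft [-0.6  2.6  4.8] [0.47 0.11 0.04] 9.8
knob line, disc pointer: [(286, np.float64(0.684), np.float64(0.1)), (99, np.float64(0.591), np.float64(0.22))]
```

Another 0.045 rad, about 2.5°, then rest.

{"name": "move_arm", "arguments": {
  "motion": [
    {"x":0,"y":0,"z":0,"yaw":-1.3},
    {"x":0,"y":0,"z":0,"yaw":-2.5},
    {"x":0,"y":0,"z":0,"yaw":-2.5},
    {"x":0,"y":0,"z":0,"yaw":-2.5},
    {"x":0,"y":0,"z":0,"yaw":-2.5},
    {"x":0,"y":0,"z":0,"yaw":-2.5},
    {"x":0,"y":0,"z":0,"yaw":-2.5},
    {"x":0,"y":0,"z":0,"yaw":-2.5},
    {"x":0,"y":0,"z":0,"yaw":-2.5},
    {"x":0,"y":0,"z":0,"yaw":-2.5},
    {"x":0,"y":0,"z":0,"yaw":-2.5},
    {"x":0,"y":0,"z":0,"yaw":-2.5},
    {"x":0,"y":0,"z":0,"yaw":-2.5},
    {"x":0,"y":0,"z":0,"yaw":-2.5}
  ]
}}

```text
clock: 11.6
eef_pos: [0.5091, 0.0009, 0.079]
tool_rot: [0.293, 0.956, 0.001, 0.001]
ft_force: [-1.2, 2.6, 6.0]
grip_width: 0.0488
grasp_force: 61.7
```

```bash
python3 look.py b2
```

```text
tool y angle 0.9756 dial if no slip 0.645 [0.5091 0.0009 0.079 ] w 0.04875185468032717 61.71670317649841 ft [-1.2  2.6  6. ] [0.4  0.07 0.03] 11.6
knob line, disc pointer: [(290, np.float64(0.73), np.float64(0.1)), (88, np.float64(0.633), np.float64(0.03))]
```

View pics/b2.png

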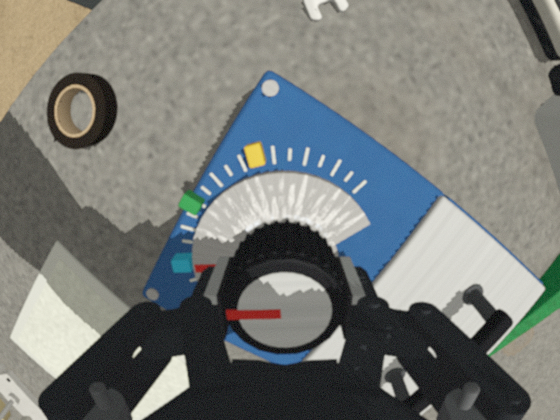

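The pointer tip at (196,267) stands at the light-blue block at (182,263). Now clockwise 37° to green, rest, then release.

{"name": "move_arm", "arguments": {
  "motion": [
    {"x":0,"y":0,"z":0,"yaw":5},
    {"x":0,"y":0,"z":0,"yaw":12},
    {"x":0,"y":0,"z":0,"yaw":20},
    {"x":0,"y":0,"z":0,"yaw":28},
    {"x":0,"y":0,"z":0,"yaw":34},
    {"x":0,"y":0,"z":0,"yaw":37},
    {"x":0,"y":0,"z":0,"yaw":37},
    {"x":0,"y":0,"z":0,"yaw":37},
    {"x":0,"y":0,"z":0,"yaw":37},
    {"x":0,"y":0,"z":0,"yaw":37},
    {"x":0,"y":0,"z":0,"yaw":37},
    {"x":0,"y":0,"z":0,"yaw":37},
    {"x":0,"y":0,"z":0,"yaw":37},
    {"x":0,"y":0,"z":0,"yaw":37},
    {"x":0,"y":0,"z":0,"yaw":37},
    {"x":0,"y":0,"z":0,"yaw":37},
    {"x":0,"y":0,"z":0,"yaw":37},
    {"x":0,"y":0,"z":0,"yaw":37}
  ]
}}

```text
clock: 13.9
eef_pos: [0.5088, 0.0008, 0.079]
tool_rot: [0.582, 0.813, 0.001, 0.0]
ft_force: [-1.5, 1.3, 6.0]
grip_width: 0.0486
grasp_force: 61.7
```

```bash
python3 look.py gr1
```

```text
tool y angle 0.3293 dial if no slip -0.002 [0.5088 0.0008 0.079 ] w 0.0485783541879922 61.656668186187744 ft [-1.5  1.3  6. ] [ 0.31  0.15 -0.08] 13.9
knob line, disc pointer: [(290, np.float64(0.076), np.float64(0.1)), (425, np.float64(0.831), np.float64(0.38))]
```

{"name": "move_arm", "arguments": {
  "motion": [
    {"x":0,"y":0,"z":0,"yaw":0},
    {"x":0,"y":0,"z":0,"yaw":0},
    {"x":0,"y":0,"z":0,"yaw":0},
    {"x":0,"y":0,"z":0,"yaw":0},
    {"x":0,"y":0,"z":0,"yaw":0},
    {"x":0,"y":0,"z":-2,"yaw":0},
    {"x":0,"y":0,"z":-6,"yaw":0},
    {"x":0,"y":2,"z":-10,"yaw":-2},
    {"x":0,"y":6,"z":-13,"yaw":-4},
    {"x":-0.5,"y":10,"z":-14,"yaw":-4},
    {"x":-0.5,"y":10,"z":-14,"yaw":-4},
    {"x":-0.5,"y":10,"z":-14,"yaw":-4}
  ],
  "gripper": 1
}}

```text
clock: 15.45
eef_pos: [0.6038, 0.028, 0.2174]
tool_rot: [0.553, 0.833, -0.001, -0.001]
ft_force: [0.0, 0.1, -0.4]
grip_width: 0.0854
grasp_force: 0.0
```

```bash
python3 look.py h1
python3 - <<'E'
from h import *
m=bot.camera_model("wrist");np.savez("h1.npz",K=m["K"],world_from_camera=m["world_from_camera"])
print(proj("wrist",[.619,.0466,.1]),proj("wrist",[.5084,0,.115]),totool([.619,.0466,.081]))
E
```

```text
tool y angle 0.399 dial if no slip 0.068 [0.6038 0.028  0.2174] w 0.08541466925233555 0.0 ft [ 0.   0.1 -0.4] [-0.03  0.01 -0.03] 15.45
knob line, disc pointer: [(57, np.float64(0.019), np.float64(0.08)), (62, np.float64(0.267), np.float64(0.13))]
[311.02539229 186.38593459] [165.29014079 191.58821828] [ 1.12  2.19 13.64]
```

View pics/h1.png

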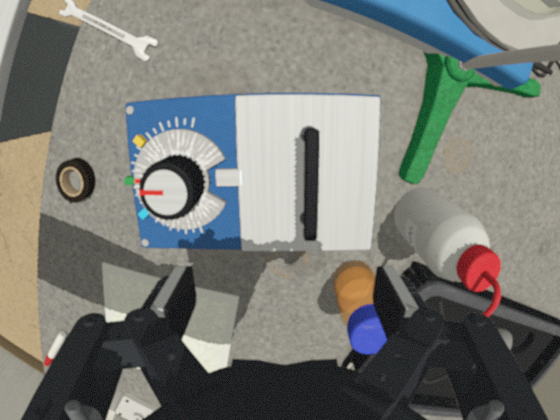

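The dial is at green: the pointer is at (150,192) beside the green block, with the gate over the tongue. The handle bar centre is at (311,184), as predicted, so I'll descend on it.

{"name": "move_arm", "arguments": {
  "motion": [
    {"x":0.6,"y":1.1,"z":3,"yaw":0},
    {"x":1.1,"y":2.2,"z":6,"yaw":0},
    {"x":1.1,"y":2.2,"z":9,"yaw":0},
    {"x":1.1,"y":2.2,"z":11.5,"yaw":0},
    {"x":1.1,"y":2.2,"z":13,"yaw":0},
    {"x":1.1,"y":2.2,"z":13.6,"yaw":0},
    {"x":1.1,"y":2.2,"z":13.6,"yaw":0},
    {"x":1.1,"y":2.2,"z":13.6,"yaw":0}
  ]
}}

```text
clock: 16.5
eef_pos: [0.6215, 0.0467, 0.0836]
tool_rot: [0.553, 0.833, 0.001, 0.001]
ft_force: [0.0, -0.6, -0.5]
grip_width: 0.0855
grasp_force: 0.0
```

{"name": "move_arm", "arguments": {
  "motion": [
    {"x":0,"y":0,"z":0,"yaw":0},
    {"x":0,"y":0,"z":0,"yaw":0},
    {"x":0,"y":0,"z":0,"yaw":0},
    {"x":0,"y":0,"z":0,"yaw":0},
    {"x":0,"y":0,"z":0,"yaw":0},
    {"x":0,"y":0,"z":0,"yaw":0},
    {"x":0,"y":0,"z":0,"yaw":0},
    {"x":0,"y":0,"z":0,"yaw":0},
    {"x":0,"y":0,"z":0,"yaw":0}
  ],
  "gripper": -1
}}

```text
clock: 17.62
eef_pos: [0.6208, 0.0468, 0.0825]
tool_rot: [0.553, 0.833, 0.0, 0.0]
ft_force: [-0.6, 0.3, 2.3]
grip_width: 0.0111
grasp_force: 59.6
```

Gripped, with the opening at 11 mm. I'll lift slowly at first and watch the force.

{"name": "move_arm", "arguments": {
  "motion": [
    {"x":0,"y":0,"z":-0.3,"yaw":0},
    {"x":0,"y":0,"z":-0.7,"yaw":0},
    {"x":0,"y":0,"z":-1.2,"yaw":0},
    {"x":0,"y":0,"z":-1.2,"yaw":0}
  ]
}}

```text
clock: 18.12
eef_pos: [0.6211, 0.0467, 0.0948]
tool_rot: [0.553, 0.833, 0.0, 0.0]
ft_force: [-0.3, 0.2, -3.0]
grip_width: 0.0107
grasp_force: 59.0
```

{"name": "move_arm", "arguments": {
  "motion": [
    {"x":0,"y":0,"z":-1,"yaw":0},
    {"x":0,"y":0,"z":-2.5,"yaw":0},
    {"x":0,"y":0,"z":-4.5,"yaw":0},
    {"x":0,"y":0,"z":-7,"yaw":0},
    {"x":0,"y":0,"z":-9,"yaw":0},
    {"x":0,"y":0,"z":-10,"yaw":0},
    {"x":0,"y":0,"z":-10,"yaw":0}
  ]
}}

```text
clock: 19.0
eef_pos: [0.6213, 0.0468, 0.1956]
tool_rot: [0.553, 0.833, 0.001, 0.001]
ft_force: [-0.2, -0.1, -2.8]
grip_width: 0.0107
grasp_force: 59.1
```

```bash
python3 look.py l1;  python3 - <<'E'
from h import *
im=bot.camera("top")
w=((im.min(2)>150)).astype(np.uint8);w[:, :328]=0;w[:,400:]=0;w[:195]=0;w[262:]=0
c=max(cv2.findContours(w,0,2)[0],key=cv2.contourArea)
a=cv2.imread("pics/top0.png")
# pad from first top picture: contour centroid and quad in the world
w=((a.min(2)>150)).astype(np.uint8);w[:, :328]=0;w[:,400:]=0;w[:195]=0;w[262:]=0
c=max(cv2.findContours(w,0,2)[0],key=cv2.contourArea)
W=np.array([at("top",*q[0],.004)[:2] for q in c],np.float32);r=cv2.minAreaRect(W);print(r,"corners",cv2.boxPoints(r).round(3).tolist())
M=cv2.moments(c);print("centroid",at("top",M["m10"]/M["m00"],M["m01"]/M["m00"],.004))
E
```

```text
tool y angle 0.399 dial if no slip 0.068 [0.6213 0.0468 0.1956] w 0.010693975980555569 59.08727288246155 ft [-0.2 -0.1 -2.8] [ 0.03 -0.02 -0.03] 19.0
knob line, disc pointer: [(57, np.float64(0.041), np.float64(0.07)), (56, np.float64(0.351), np.float64(0.1))]
((0.5294172167778015, -0.2591252624988556), (0.1982862949371338, 0.1976119875907898), 10.49355697631836) corners [[0.414000004529953, -0.18000000715255737], [0.44999998807907104, -0.37400001287460327], [0.6449999809265137, -0.33799999952316284], [0.609000027179718, -0.14399999380111694]]
centroid [ 0.52687001 -0.25869076  0.004     ]
```

View pics/l1.png

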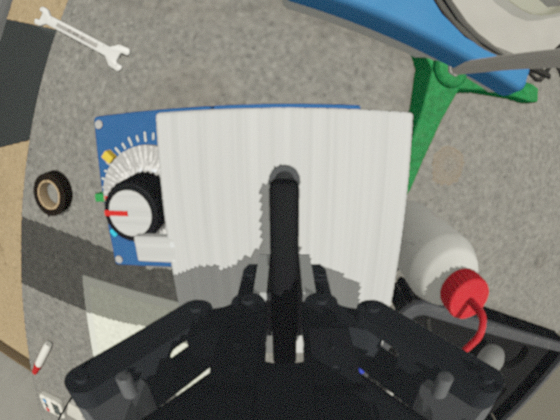

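The lid hangs level in the grip, filling the middle of the picture, and the dial is still at green (pointer at (105,213)). The pad centre is (0.529, -0.259) with a yaw of 0.18.

```bash
python3 -c "
from h import *
print(totool([.529,-.259,.0385]))
print(at('top',316,275,.01))"
```

```text
[-24.63 -20.27  15.53]
[ 0.3533538  -0.07695021  0.01      ]
```

{"name": "move_arm", "arguments": {
  "motion": [
    {"x":-1,"y":-0.8,"z":0,"yaw":0},
    {"x":-3,"y":-2.5,"z":0,"yaw":1},
    {"x":-6,"y":-5,"z":0,"yaw":3},
    {"x":-9,"y":-7.5,"z":0,"yaw":5},
    {"x":-12,"y":-10,"z":0,"yaw":7},
    {"x":-15,"y":-12.4,"z":0,"yaw":9},
    {"x":-18,"y":-14.8,"z":0,"yaw":11},
    {"x":-21,"y":-17.3,"z":1,"yaw":12.4},
    {"x":-23.5,"y":-19.3,"z":3,"yaw":12.4},
    {"x":-24.6,"y":-20.3,"z":5,"yaw":12.4},
    {"x":-24.6,"y":-20.3,"z":7,"yaw":12.4},
    {"x":-24.6,"y":-20.3,"z":9,"yaw":12.4},
    {"x":-24.6,"y":-20.3,"z":11,"yaw":12.4},
    {"x":-24.6,"y":-20.3,"z":12.5,"yaw":12.4},
    {"x":-24.6,"y":-20.3,"z":13.5,"yaw":12.4},
    {"x":-24.6,"y":-20.3,"z":13.5,"yaw":12.4},
    {"x":-24.6,"y":-20.3,"z":13.5,"yaw":12.4}
  ]
}}

```text
clock: 21.22
eef_pos: [0.5297, -0.2591, 0.06]
tool_rot: [0.64, 0.769, 0.0, 0.001]
ft_force: [0.8, 0.4, -1.8]
grip_width: 0.0107
grasp_force: 59.0
```

```bash
python3 look.py p1;python3 -c "
from h import *
print(totool([.529,-.259,.0385]))"
```

```text
tool y angle 0.1826 dial if no slip -0.148 [ 0.5297 -0.2591  0.06  ] w 0.010671736550395713 59.00794565677643 ft [ 0.8  0.4 -1.8] [-0.03  0.    0.03] 21.225
knob line, disc pointer: [(0, None, np.float64(nan)), (0, None, np.float64(nan))]
[ 0.03 -0.09  2.17]
  ret = _var(a, axis=axis, dtype=dtype, out=out, ddof=ddof,
  arrmean = um.true_divide(arrmean, div, out=arrmean,
  ret = ret.dtype.type(ret / rcount)
```

View pics/p1.png

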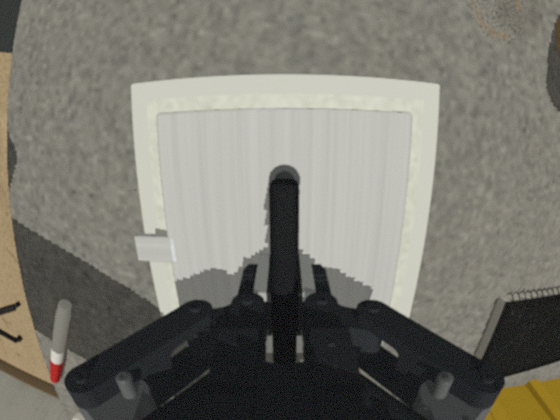

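The lid is above the pad and aligned with it: the pad edges are near column 134 at the left, column 438 at the right and row 77 at the top, and the lid's far edge is at row 109. I'll check the margins in numbers.

```bash
python3 -c "
from h import *
t=lambda u,v,z:totool(at('wrist',u,v,z))[:2]
print('pad far',t(286,77,.004),'pad L',t(133,88,.004),'pad R',t(438,88,.004))
print('lid far',t(286,108,.0435),'lid L',t(158,114,.0435),'lid R',t(411,114,.0435))"
```

```text
pad far [9.53 0.09] pad L [ 9.4  -9.78] pad R [9.44 9.95]
lid far [7.67 0.07] lid L [ 7.61 -6.46] lid R [7.63 6.47]
```

{"name": "move_arm", "arguments": {
  "motion": [
    {"x":-0.3,"y":0,"z":0.5,"yaw":0},
    {"x":-0.3,"y":0,"z":1.0,"yaw":0},
    {"x":-0.3,"y":0,"z":1.4,"yaw":0},
    {"x":-0.3,"y":0,"z":1.7,"yaw":0},
    {"x":-0.3,"y":0,"z":1.9,"yaw":0},
    {"x":-0.3,"y":0,"z":2.0,"yaw":0},
    {"x":-0.3,"y":0,"z":2.1,"yaw":0},
    {"x":-0.3,"y":0,"z":2.1,"yaw":0},
    {"x":-0.3,"y":0,"z":2.1,"yaw":0}
  ]
}}

```text
clock: 22.4
eef_pos: [0.5299, -0.2618, 0.0385]
tool_rot: [0.64, 0.769, 0.0, 0.0]
ft_force: [0.8, -0.2, -1.7]
grip_width: 0.0107
grasp_force: 59.2
```

{"name": "move_arm", "arguments": {
  "motion": [
    {"x":0,"y":0,"z":0.05,"yaw":0},
    {"x":0,"y":0,"z":0.1,"yaw":0},
    {"x":0,"y":0,"z":0.1,"yaw":0},
    {"x":0,"y":0,"z":0.1,"yaw":0}
  ]
}}

```text
clock: 22.9
eef_pos: [0.5299, -0.2618, 0.0385]
tool_rot: [0.64, 0.769, 0.0, 0.0]
ft_force: [-3.0, 2.0, 5.5]
grip_width: 0.0108
grasp_force: 60.1
```

Contact. I'll release and retreat straight up, then back.

{"name": "move_arm", "arguments": {
  "motion": [
    {"x":0,"y":0,"z":0,"yaw":0},
    {"x":0,"y":0,"z":0,"yaw":0},
    {"x":0,"y":0,"z":0,"yaw":0},
    {"x":0,"y":0,"z":0,"yaw":0},
    {"x":0,"y":0,"z":0,"yaw":0},
    {"x":0,"y":0,"z":-1,"yaw":0},
    {"x":0,"y":0,"z":-4,"yaw":0},
    {"x":0,"y":0,"z":-8,"yaw":0},
    {"x":0,"y":0,"z":-13,"yaw":0},
    {"x":0,"y":-4,"z":-17,"yaw":0},
    {"x":0,"y":-9,"z":-19,"yaw":0},
    {"x":0,"y":-9,"z":-19,"yaw":0},
    {"x":0,"y":-9,"z":-19,"yaw":0}
  ],
  "gripper": 1
}}

```text
clock: 24.52
eef_pos: [0.4416, -0.2782, 0.2278]
tool_rot: [0.64, 0.769, 0.0, 0.001]
ft_force: [0.2, 0.3, 0.3]
grip_width: 0.0854
grasp_force: 0.0
```

```bash
python3 look.py e1 2>/dev/null
```

```text
tool y angle 0.1822 dial if no slip -0.149 [ 0.4416 -0.2782  0.2278] w 0.08543623874670174 0.0 ft [0.2 0.3 0.3] [-0.   -0.03  0.03] 24.525
knob line, disc pointer: [(0, None, np.float64(nan)), (0, None, np.float64(nan))]
```

View pics/e1.png

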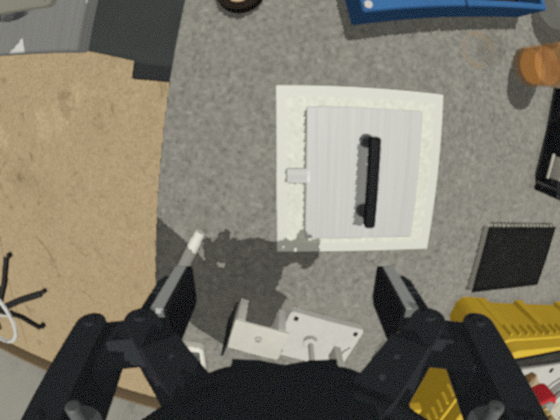

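The lid stands flat on the pad at about (362,173), with the pad's corners at (277,86), (442,95), (428,249) and (278,251). I'll check the centring.

```bash
python3 -c "
from h import *
P=[at('wrist',*q,.004)[:2] for q in((277,86),(442,95),(428,249),(278,251))]
L=[at('wrist',*q,.022)[:2] for q in((308,107),(420,111),(411,237),(306,238))]
print(np.mean(P,0),np.mean(L,0),[np.linalg.norm(L[i]-L[i-1]).round(3) for i in range(4)],[np.linalg.norm(P[i]-P[i-1]).round(3) for i in range(4)])"
```

```text
[ 0.53171318 -0.26183961] [ 0.52975648 -0.26054419] [np.float64(0.15), np.float64(0.127), np.float64(0.152), np.float64(0.131)] [np.float64(0.198), np.float64(0.197), np.float64(0.2), np.float64(0.2)]
```

Centred to about 2 mm, and the robot is clear, so I'll hand it in.

```bash
python3 -c "
from workcell import bot
print(bot.job_done())"
```

```text
the job is handed in; nothing more can be done
None
```

I turned the dial to yellow, light-blue and back to green, then set the lid flat on the pad about 2 mm from its centre, and handed the job in at about 25 s; no verdict was returned.

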